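# Put the paint bottles back in the caddy and raise its handle

### The arm

A 7-joint arm with a two-finger parallel gripper is mounted at the origin on the work surface. World frame = base frame: x ahead of the robot, y to its left, z up, the work surface at z = 0. Lengths are in m, angles in rad, forces in N, time in s.
With the tool pointing down it reaches from about 0.4 to 0.9 m from the base axis. Payload 5.5 kg.
Tool frame: the origin (TCP) lies at the very end of the fingers, on their centre line; the grasp point (between the pads) lies 19 mm behind it; z points along the fingers, y is the direction in which the jaws open and shut (so a half turn about z gives the same grasp; the last joint's range is limited). The gripper opens to 92 mm and grips with 3 to 60 N. Pads are 19 mm wide; open, the fingers measure 130 mm over their backs; the gripper's body (75 mm by 190 mm) begins 47 mm behind the grasp point.
Start: joints at [-0.924, 0.501, -0.427, 1.55, 0.221, 1.138, -0.21], TCP at [0.243, 0.603, 0.227] pointing down, gripper open.
Joint ranges: [-2.88, 2.88], [-0.31, 2.03], [-1.54, 1.56], [0.2, 2.42], [-1.41, 4.55], [0.19, 2.02], [-2.57, 2.57]. Speed limits (rad/s): [2.57, 2.57, 3.14, 3.14, 3.14, 3.14, 3.14].

### API

Orientations are given as a 3x3 rotation matrix whose columns are the frame's x, y, z axes.
In Python, from bench import * gives the robot as it stands.
- The arm moves only by the tool jog_arm, never from a script. Its argument "plan" is a list of rows, each a list of 3 entries, a list of its own where there are three numbers: the shift along the tool's x, y, z each as a share of 0.3 m, from -1 to 1, then the turn, a rotation vector about the tool's x, y, z each as a share of 90 degrees, from -1 to 1, then the closure, from -1 (fully open) to 1 (shut). A call has 1 to 12 rows; each row is the pose to reach, as a shift and turn from the pose commanded when the call began, along the tool's axes at that moment; what a row does not reach only later rows make up. A row lasts 1/12 s, in which the tool goes at most 41.7 mm and 7.16 degrees, less where a joint would pass 70% of its speed; a pose out of reach is approached as far as the arm can. A call with a number of a shift or a turn outside -1 to 1 is refused whole. A call with a gripper value outside its range is refused whole. The fingers move at their own pace and stop on an object; the grip force is fixed at half the most. Time passes only in rows, so rows that repeat a pose let the fingers close. It gives the time, the measured TCP pose, the force and the opening at its end, in the units of the state.
- sense(): the state, without advancing time (a new reading comes with each control period).
- read_camera(name): name is "scene" or "top" or "wrist"; returns a dict with "frame" (480x640x3 uint8, red, green, blue), "camera_matrix" (3x3 intrinsics, pixels), "extrinsics" (4x4, takes a point from camera to world coordinates). Camera axes: x right, y down, z forward; pixel columns grow to the right and rows downward; lengths in m; the calibration is good to about 2 mm. A picture is of the moment at which its call begins. There is no depth.
- job_done(): hands the job in, once; it reports no verdict.
The state is a dict: "clock": time; "qpos": joint angles; "qvel": joint speeds; "joint_torque": joint torques, N m; "tool_pos": TCP position; "orientation": TCP orientation; "wrist_force": force on the tool from outside, world axes, zero at the start; "wrist_torque": the same for the moment, N m; "grip_width": finger opening in m.
Only numpy, scipy, OpenCV 4.12 (cv2) and the standard library are available. Lean on these libraries where they do the work, as an engineer would, in place of code of your own. Each camera call takes 0.05 s, during which the arm holds its last target. There are 200 camera calls.

### The job

Put the red and blue paint bottles away in the wooden caddy, each standing upright in the cup of its own colour; set each one down on the cup's floor rather than dropping it in, and do not tip any bottle over. Only when both are in, swing the caddy's carry handle up and leave it standing straight up, ready to carry. Leave the yellow bottle and the other things on the table where they are.

Things in the scene. Friction and masses are not known exactly. Their poses are not given: they have to be found in the camera images.
- caddy: pale wooden caddy, 150 (x) by 223 mm (y), walls 60 mm high, 4 mm thick, two rows of three cells (2 along x, 3 along y, pitch 73 mm). Fixed. Origin: centre of its underside on the table, z up. Ears at the middle of its short ends (y = +-114 mm) rise to 98 mm and carry the handle hinge, whose axis runs along y through x = 0, 85 mm above the table.
- handle (a joint): angle of the caddy's carry handle in rad: 0 = lying level out over the caddy's -x side (towards the robot), 1.571 = straight up above the middle of the caddy; range -0.05 to 1.95. A stiff hinge: it stays at any angle where it is left. Starts between 0 and 0.35.
- handle_grip (a point): middle of the handle's black round cross-bar, on its axis: bar 18 mm in diameter, 244 mm long, parallel to the caddy's y axis, 125 mm from the hinge; flat steel arms join its two ends to the hinge (just outside the caddy's short ends, y = +-120 mm).
- paint_red: red paint bottle, upright: round red body of 52 mm diameter up to 66 mm, tapering shoulder to 78 mm, then a white cylindrical screw cap of 36 mm diameter, 40 mm high, with a red disc on top; 118 mm high in all, about 250 g. Origin: centre of its underside, z up. Stands on the table at the start.
- paint_blue: blue paint bottle, upright: round blue body of 52 mm diameter up to 66 mm, tapering shoulder to 78 mm, then a white cylindrical screw cap of 36 mm diameter, 40 mm high, with a blue disc on top; 118 mm high in all, about 250 g. Origin: centre of its underside, z up. Stands on the table at the start.
- cup_red: open square red plastic cup lining one of the six caddy cells: inside 63 x 63 mm, walls and floor 3 mm, 60 mm high, its rim 64 mm above the table (4 mm above the wood). Cannot move. Origin: centre of its underside, 4 mm above the table (a bottle in it stands 3 mm above the origin); axes parallel to the caddy. Empty at the start.
- cup_blue: open square blue plastic cup lining one of the six caddy cells: inside 63 x 63 mm, walls and floor 3 mm, 60 mm high, its rim 64 mm above the table (4 mm above the wood). Cannot move. Origin: centre of its underside, 4 mm above the table (a bottle in it stands 3 mm above the origin); axes parallel to the caddy. Empty at the start.
- cup_yellow: open square yellow plastic cup lining one of the six caddy cells: inside 63 x 63 mm, walls and floor 3 mm, 60 mm high, its rim 64 mm above the table (4 mm above the wood). Cannot move. Origin: centre of its underside, 4 mm above the table (a bottle in it stands 3 mm above the origin); axes parallel to the caddy. Already holds the yellow bottle.
- cup_spare1: open square grey plastic cup lining one of the six caddy cells: inside 63 x 63 mm, walls and floor 3 mm, 60 mm high, its rim 64 mm above the table (4 mm above the wood). Cannot move. Origin: centre of its underside, 4 mm above the table (a bottle in it stands 3 mm above the origin); axes parallel to the caddy. To be left empty.
- cup_spare2: open square grey plastic cup lining one of the six caddy cells: inside 63 x 63 mm, walls and floor 3 mm, 60 mm high, its rim 64 mm above the table (4 mm above the wood). Cannot move. Origin: centre of its underside, 4 mm above the table (a bottle in it stands 3 mm above the origin); axes parallel to the caddy. To be left empty.
- cup_spare3: open square grey plastic cup lining one of the six caddy cells: inside 63 x 63 mm, walls and floor 3 mm, 60 mm high, its rim 64 mm above the table (4 mm above the wood). Cannot move. Origin: centre of its underside, 4 mm above the table (a bottle in it stands 3 mm above the origin); axes parallel to the caddy. To be left empty.
- paint_yellow: yellow paint bottle, upright: round yellow body of 52 mm diameter up to 66 mm, tapering shoulder to 78 mm, then a white cylindrical screw cap of 36 mm diameter, 40 mm high, with a yellow disc on top; 118 mm high in all, about 250 g. Origin: centre of its underside, z up. Already in the yellow cup; leave it.
- pencil_pot: bystander: blue round pot with pencils, 72 mm diameter, 95 mm high (pencils to about 180 mm). Origin: centre of its underside.
- tape_roll: bystander: orange roll of tape lying flat, 90 mm outer diameter, 24 mm high. Origin: centre of its underside.
- stapler: bystander: red and black stapler, 130 x 36 mm, about 45 mm high, along its x axis. Origin: centre of its underside.
Things that resemble listed ones, but are neither listed nor needed, are in the scene too. Leave any green look-alike of the paint_red alone.

How it is judged:
By the outcome, as a careful person would: the job done as asked, in the order asked, and still so for the second after the job is handed in, with the robot touching nothing.
It also fails if it takes over 67 s, if anything falls off the work surface, if the arm or the gripper's body presses on something with over 40 N, if the wrist force passes 120 N, or if a joint passes its speed limit or range.

## Working session

There is one attempt and no reset: what is moved stays moved. The work goes in short steps, Python scripts to look and compute and a tool call to move; the robot and the scene stay as the last step left them, time stands still between calls to the robot, and variables do not carry over. Pictures are saved under pics/ and viewed, about 8 in all and at most 12, crops included, and the job is handed in when it is done.

Besides the shell and the picture viewer there is one more tool, called as name(argument=value, ...), one argument or row to a line, values as JSON. jog_arm: Moves the arm, as the interface text tells. Shift numbers are shares of 0.3 m and turn numbers shares of 90 degrees, none past 1 either way. Its arguments: {"type":"object","properties":{"plan":{"type":"array"}},"required":["plan"]}

```bash
mkdir -p pics; ls
python3 - <<'E'
from bench import *
import cv2,numpy as np
s=sense();print({k:np.round(v,3).tolist() for k,v in s.items()})
for n in("scene","top"):
    c=read_camera(n);cv2.imwrite(f"pics/{n}0.png",c["frame"][:,:,::-1]);print(n,np.round(c["camera_matrix"],1).tolist(),np.round(c["extrinsics"],3).tolist())
    np.savez(f"{n}0.npz",**c)
E
```

```text
pics
{'clock': 0.0, 'qpos': [-0.924, 0.502, -0.427, 1.551, 0.221, 1.138, -0.21], 'qvel': [-0.0, -0.0, -0.0, -0.0, -0.001, -0.001, 0.0], 'joint_torque': [0.001, -56.66, -5.816, -27.91, -0.069, 0.031, 0.0], 'tool_pos': [0.243, 0.602, 0.226], 'orientation': [[-0.927, 0.374, -0.001], [0.374, 0.927, -0.002], [0.0, -0.002, -1.0]], 'wrist_force': [0.204, 0.064, 0.733], 'wrist_torque': [-0.035, 0.03, 0.028], 'grip_width': 0.092}
scene [[560.8, 0.0, 320.6], [0.0, 560.8, 247.8], [0.0, 0.0, 1.0]] [[-0.697, 0.483, -0.53, 1.311], [0.717, 0.448, -0.534, 0.85], [-0.021, -0.753, -0.658, 1.031], [0.0, 0.0, 0.0, 1.0]]
top [[582.0, 0.0, 318.2], [0.0, 582.0, 243.1], [0.0, 0.0, 1.0]] [[-0.025, -0.997, 0.069, 0.433], [-0.999, 0.026, 0.021, 0.051], [-0.023, -0.068, -0.997, 1.598], [0.0, 0.0, 0.0, 1.0]]
```

View pics/top0.png

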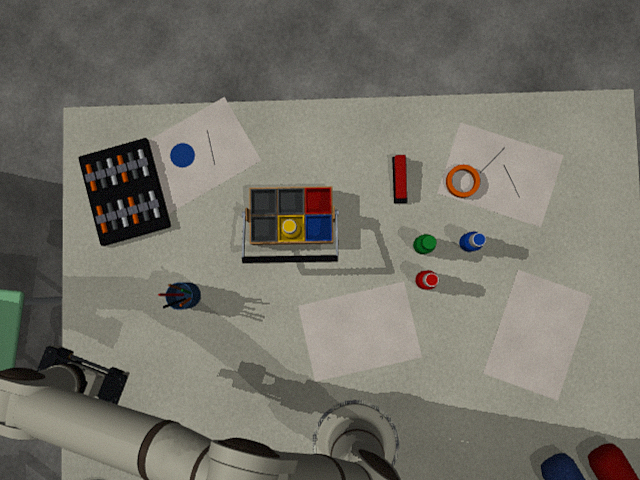

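View pics/scene0.png

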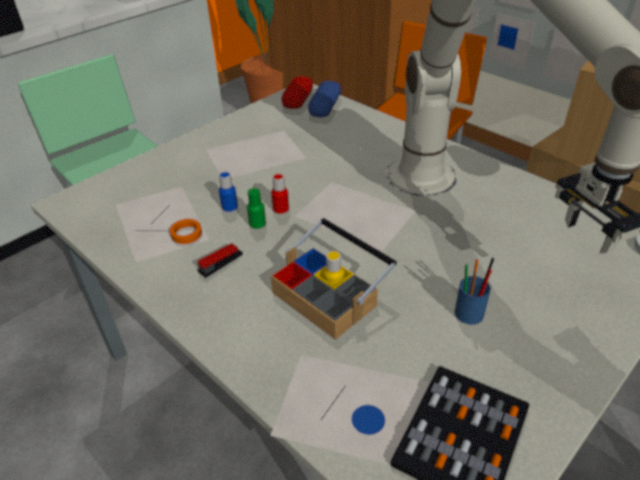

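The top view shows the red bottle's cap at (430,281), blue at (478,240), the green decoy at (425,243), the red cup at (318,200), the blue cup at (318,229) and the handle bar at row 259. The scene view agrees with this layout. Next I measure positions.

```bash
cat > h.py <<'E'
import numpy as np,cv2
def ray(c,uv):
    K=c["camera_matrix"];T=c["extrinsics"]
    d=T[:3,:3]@np.linalg.inv(K)@np.array([uv[0],uv[1],1.]);return T[:3,3],d/np.linalg.norm(d)
def plane(c,uv,z):
    o,d=ray(c,uv);return o+d*(z-o[2])/d[2]
def blobs(c,lo,hi,roi=None,amin=15,mask=None):
    h=cv2.cvtColor(np.ascontiguousarray(c["frame"]),cv2.COLOR_RGB2HSV)
    m=cv2.inRange(h,np.array(lo),np.array(hi))
    if lo[0]==0 and hi[0]<=12: m|=cv2.inRange(h,np.array([170,lo[1],lo[2]]),np.array([180,hi[1],hi[2]]))
    if roi: z=np.zeros_like(m);u0,v0,u1,v1=roi;z[v0:v1,u0:u1]=m[v0:v1,u0:u1];m=z
    n,l,st,ce=cv2.connectedComponentsWithStats(m)
    return [(st[i].tolist(),np.round(ce[i],1).tolist()) for i in range(1,n) if st[i,4]>=amin],m
E
python3 - <<'E'
from h import *
t=dict(np.load("top0.npz"));s=dict(np.load("scene0.npz"))
for n,c,roi in(("top",t,(230,170,520,310)),("scene",s,(200,150,420,350))):
  for col,lo,hi in(("red",(0,110,50),(8,255,255)),("blue",(105,110,50),(130,255,255)),("yel",(20,120,60),(33,255,255)),("white",(0,0,170),(180,70,255)),("wood",(8,60,60),(20,200,255)),("black",(0,0,0),(180,255,28))):
    b,_=blobs(c,lo,hi,roi,12 if col!="wood" else 40);print(n,col,b[:12])
E
python3 -c "
import cv2
i=cv2.imread('pics/top0.png');a=cv2.resize(i[175:300,230:500],None,fx=2.9,fy=2.9,interpolation=cv2.INTER_CUBIC);cv2.imwrite('pics/topc.png',a)"
```

```text
top red [([395, 170, 12, 29, 331], [400.3, 184.1]), ([305, 187, 27, 27, 671], [317.6, 200.8]), ([415, 270, 23, 20, 284], [426.0, 279.6])]
top blue [([306, 215, 26, 26, 639], [318.3, 227.9]), ([459, 232, 23, 20, 185], [467.6, 241.8]), ([474, 234, 11, 11, 100], [479.0, 239.0])]
top yel [([277, 214, 28, 28, 626], [290.8, 228.4])]
top white [([476, 170, 44, 34, 430], [498.1, 186.1]), ([508, 170, 12, 23, 111], [515.1, 178.8]), ([461, 174, 8, 15, 51], [464.1, 181.1]), ([440, 181, 4, 9, 17], [441.5, 185.5]), ([438, 190, 28, 11, 54], [448.9, 194.6]), ([496, 203, 19, 12, 73], [504.3, 208.6]), ([514, 276, 6, 8, 13], [516.5, 280.0]), ([385, 282, 20, 9, 51], [396.1, 286.0]), ([354, 287, 36, 23, 322], [371.0, 300.5]), ([345, 294, 11, 9, 32], [350.7, 296.4]), ([327, 296, 21, 9, 68], [336.7, 300.1]), ([388, 299, 9, 8, 20], [391.5, 302.3])]
top wood [([245, 186, 90, 59, 681], [287.9, 215.5])]
top black [([393, 170, 14, 33, 95], [397.3, 192.3]), ([252, 190, 23, 23, 87], [258.7, 196.0]), ([279, 190, 23, 7, 50], [289.1, 190.8]), ([252, 217, 10, 23, 51], [253.5, 227.0]), ([263, 217, 12, 3, 16], [269.2, 
[... 225 characters left out ...]
.1])]
scene blue [([221, 173, 8, 4, 28], [224.3, 174.5]), ([219, 187, 18, 24, 346], [228.0, 198.6]), ([295, 249, 31, 25, 448], [311.6, 260.8])]
scene yel [([327, 251, 13, 9, 81], [333.2, 255.0]), ([314, 267, 40, 23, 506], [333.4, 276.7])]
scene white [([207, 150, 97, 24, 1267], [249.5, 158.1]), ([264, 162, 6, 6, 13], [266.2, 164.8]), ([298, 185, 115, 64, 2880], [359.6, 213.3]), ([201, 233, 6, 8, 25], [204.2, 237.6]), ([357, 232, 6, 5, 12], [359.8, 234.2])]
scene wood [([285, 247, 12, 19, 138], [290.8, 255.5]), ([271, 273, 107, 67, 2040], [325.4, 308.9])]
scene black [([323, 221, 69, 42, 236], [358.1, 242.3]), ([214, 252, 27, 19, 104], [225.8, 260.5]), ([200, 270, 11, 6, 16], [204.3, 272.9])]
```

View pics/topc.png

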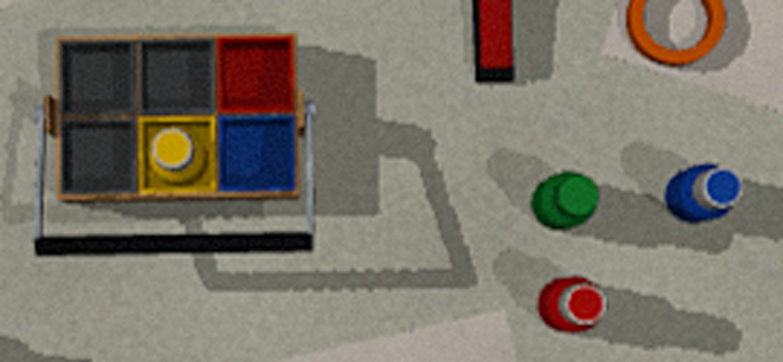

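The crop shows the red disc at about (431.7,279.5), the blue disc at (479,239), the caddy almost square to the image, and the bar level below it.

```bash
cat >> h.py <<'E'
def tri(c1,u1,c2,u2):
    o1,d1=ray(c1,u1);o2,d2=ray(c2,u2)
    a=np.linalg.lstsq(np.c_[d1,-d2],o2-o1,rcond=None)[0];p,q=o1+a[0]*d1,o2+a[1]*d2
    return (p+q)/2,np.linalg.norm(p-q)
E
python3 - <<'E'
from h import *
np.set_printoptions(precision=4,suppress=True)
t=dict(np.load("top0.npz"));s=dict(np.load("scene0.npz"))
for n,ut,us in(("red",(431.7,279.5),(277.6,176.1)),("blue",(479,239),(224.3,174.5))):
    print(n,plane(t,ut,.118)[:2],plane(s,us,.118)[:2],*tri(t,ut,s,us))
# body base check: lower body centroid ~z .033
print("body z=.035", plane(s,(279.9,200.9),.035),plane(s,(228,198.6),.035))
def rect(c,lo,hi,roi,z):
    _,m=blobs(c,lo,hi,roi);k=max(cv2.findContours(m,0,1)[0],key=cv2.contourArea)
    P=np.array([plane(c,p,z)[:2] for p in k[:,0,:].astype(float)],np.float32)
    r=cv2.minAreaRect(P);print(n,np.round(r[0],4),np.round(r[1],4),round(r[2],1));return r
R=(230,170,345,250)
for n,lo,hi in(("cred",(0,110,40),(8,255,255)),("cblue",(105,110,40),(130,255,255)),("cyel",(20,120,60),(33,255,255))): rect(t,lo,hi,R,.064)
n="caddy";
h=cv2.cvtColor(t["frame"],cv2.COLOR_RGB2HSV)
_,m=blobs(t,(8,60,60),(20,200,255),(230,170,345,250))
v=np.argwhere(m)[:,::-1].astype(float)
v=v[(v[:,0]>249)&(v[:,0]<333)]
print(cv2.minAreaRect(np.array([plane(t,p,.06)[:2] for p in v],np.float32)))
# ears
for lo,hi in((0,251),(333,640)):
    w=np.argwhere(m)[:,::-1]; w=w[(w[:,0]>=lo)&(w[:,0]<hi)];print("ear px",w.mean(0),len(w),plane(t,w.mean(0),.095))
# bar
_,mt=blobs(t,(0,0,0),(180,255,35),(235,252,345,266));_,ms=blobs(s,(0,0,0),(180,255,35),(315,212,402,272))
def axis(m):
    k=max(cv2.findContours(m,0,1)[0],key=cv2.contourArea);r=cv2.minAreaRect(k);b=cv2.boxPoints(r)
    i=np.argsort(b[:,0]);return (b[i[0]]+b[i[1]])/2,(b[i[2]]+b[i[3]])/2,r[1]
a,b,w=axis(mt);c,d,w2=axis(ms);print(a,b,w,c,d,w2)
print("L/R",tri(t,a,s,d),tri(t,b,s,c),"mid",tri(t,(a+b)/2,s,(c+d)/2))
E
```

```text
red [ 0.4345 -0.2017] [ 0.434  -0.2035] [ 0.4348 -0.2019  0.1191] 0.0008223786082288881
blue [ 0.5339 -0.325 ] [ 0.5339 -0.3253] [ 0.534  -0.325   0.1182] 0.00013496442206616997
body z=.035 [ 0.4391 -0.1965  0.035 ] [ 0.5374 -0.3208  0.035 ]
cred [0.6526 0.0818] [0.0691 0.0696] 88.7
cblue [0.5794 0.0823] [0.0663 0.0665] 88.5
cyel [0.5812 0.1565] [0.0718 0.0719] 88.7
((0.6153365969657898, 0.15523661673069), (0.2193058282136917, 0.15526622533798218), 88.49908447265625)
ear px [248.6993 214.5874] 143 [0.615  0.2627 0.095 ]
ear px [333.3256 219.4419] 43 [0.5963 0.0426 0.095 ]
[241.9753 259.4922] [336.0319 257.9503] (5.8680644035339355, 94.06932067871094) [322.5588 220.7353] [392.1176 262.4706] (81.11882781982422, 4.115965366363525)
L/R (array([0.499 , 0.2758, 0.1216]), np.float64(0.005610782731863253)) (array([0.4954, 0.0382, 0.1184]), np.float64(0.0007406673178365009)) mid (array([0.496 , 0.1587, 0.117 ]), np.float64(0.0009180009008344098))
```

jog_arm(
  plan=[
    [[-0.94, -0.49, -0.1], [0, 0, 0.772], -0.2],
    [[-0.94, -0.49, -0.1], [0, 0, 0.772], -0.2],
    [[-0.94, -0.49, -0.1], [0, 0, 0.772], -0.2],
    [[-0.94, -0.49, -0.1], [0, 0, 0.772], -0.2],
    [[-0.94, -0.49, -0.1], [0, 0, 0.772], -0.2],
    [[-0.94, -0.49, -0.1], [0, 0, 0.772], -0.2],
    [[-0.94, -0.49, -0.1], [0, 0, 0.772], -0.2],
    [[-0.94, -0.49, -0.1], [0, 0, 0.772], -0.2],
    [[-0.94, -0.49, -0.1], [0, 0, 0.772], -0.2],
    [[-0.94, -0.49, -0.1], [0, 0, 0.772], -0.2],
    [[-0.94, -0.49, -0.1], [0, 0, 0.772], -0.2],
    [[-0.94, -0.49, -0.1], [0, 0, 0.772], -0.2],
  ],
)

```text
clock: 1.1
tool_pos: [0.4494, 0.3608, 0.2564]
orientation: [[0.022, 1.0, -0.001], [1.0, -0.022, -0.0], [-0.0, -0.001, -1.0]]
wrist_force: [-0.1, 0.8, -0.1]
grip_width: 0.0551
```

jog_arm(
  plan=[
    [[-0.96, 0.19, 0], [0, 0, 0], -0.2],
    [[-0.96, 0.19, 0], [0, 0, 0], -0.2],
    [[-0.96, 0.19, 0], [0, 0, 0], -0.2],
    [[-0.96, 0.19, 0], [0, 0, 0], -0.2],
    [[-0.96, 0.19, 0], [0, 0, 0], -0.2],
    [[-0.96, 0.19, 0], [0, 0, 0], -0.2],
    [[-0.96, 0.19, 0], [0, 0, 0], -0.2],
    [[-0.96, 0.19, 0], [0, 0, 0], -0.2],
    [[-0.96, 0.19, 0], [0, 0, 0], -0.2],
  ],
)

```text
clock: 1.85
tool_pos: [0.4996, 0.0686, 0.2567]
orientation: [[0.028, 1.0, -0.0], [1.0, -0.028, -0.001], [-0.001, -0.0, -1.0]]
wrist_force: [-0.7, -0.1, -0.0]
grip_width: 0.055
```

jog_arm(
  plan=[
    [[-0.91, -0.19, 0.1], [0, 0, 0], -0.2],
    [[-0.91, -0.19, 0.1], [0, 0, 0], -0.2],
    [[-0.91, -0.19, 0.1], [0, 0, 0], -0.2],
    [[-0.91, -0.19, 0.1], [0, 0, 0], -0.2],
    [[-0.91, -0.19, 0.1], [0, 0, 0], -0.2],
    [[-0.91, -0.19, 0.1], [0, 0, 0], -0.2],
    [[-0.91, -0.19, 0.1], [0, 0, 0], -0.2],
    [[-0.91, -0.19, 0.1], [0, 0, 0], -0.2],
    [[-0.91, -0.19, 0.1], [0, 0, 0], -0.2],
    [[-0.91, -0.19, 0.1], [0, 0, 0], -0.2],
  ],
)

```text
clock: 2.68
tool_pos: [0.4363, -0.1978, 0.2265]
orientation: [[0.022, 1.0, -0.0], [1.0, -0.022, 0.001], [0.001, -0.0, -1.0]]
wrist_force: [-0.1, 1.1, 0.1]
grip_width: 0.0552
```

Run:
```python
from bench import *
import cv2
from h import *
s=sense();print(s["clock"],s["tool_pos"],s["grip_width"],s["qpos"])
c=read_camera("wrist");cv2.imwrite("pics/w1.png",c["frame"][:,:,::-1]);np.savez("w1.npz",**c)
b,_=blobs(c,(0,110,50),(8,255,255),None,100);print(b)
for st,ce in b: print(plane(c,ce,.118))
```

```text
2.6833 [ 0.43629843 -0.19777469  0.22649098] 0.05517723620907914 [ 0.12915875  0.16476286  0.26769444  1.98652024 -0.05278134  0.99731761
  0.40041703]
[([554, 127, 86, 37, 2944], [597.5, 145.6]), ([283, 185, 60, 56, 1514], [313.0, 206.3]), ([292, 223, 41, 39, 1278], [312.2, 242.1])]
[ 0.62655722 -0.13726341  0.118     ]
[ 0.43501615 -0.17475838  0.118     ]
[ 0.43388197 -0.20092721  0.118     ]
```

View pics/w1.png

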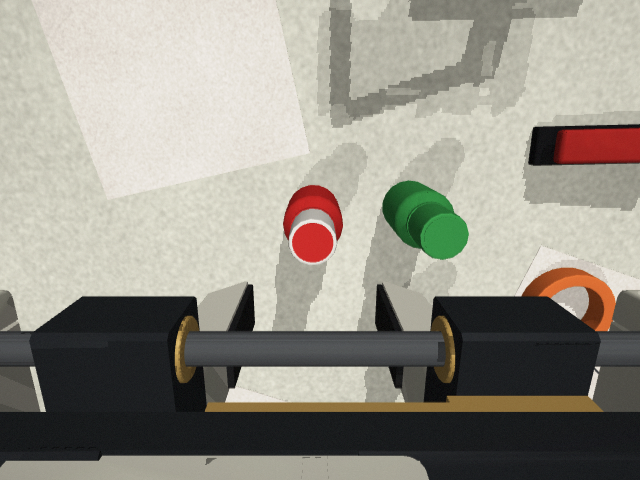

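The wrist view puts the red disc at (312,242), which gives (0.434,-0.201) and agrees with the other views. Green is about 89 mm away along the jaws, so the fingers clear it.

jog_arm(
  plan=[
    [[0, 0, 0.2], [0, 0, 0], -0.2],
    [[0, 0, 0.2], [0, 0, 0], -0.2],
    [[0, 0, 0.2], [0, 0, 0], -0.2],
    [[0, 0, 0.2], [0, 0, 0], -0.2],
  ],
)

```text
clock: 3.07
tool_pos: [0.4354, -0.198, 0.1662]
orientation: [[0.022, 1.0, -0.002], [1.0, -0.022, 0.001], [0.001, -0.002, -1.0]]
wrist_force: [0.2, -0.4, 0.1]
grip_width: 0.0549
```

jog_arm(
  plan=[
    [[-0.012, -0.004, 0.1], [0, 0, 0], -0.2],
    [[-0.012, -0.004, 0.2], [0, 0, 0], -0.2],
    [[-0.012, -0.004, 0.277], [0, 0, 0], -0.2],
    [[-0.012, -0.004, 0.277], [0, 0, 0], -0.2],
    [[-0.012, -0.004, 0.277], [0, 0, 0], -0.2],
    [[-0.012, -0.004, 0.277], [0, 0, 0], 1],
    [[-0.012, -0.004, 0.277], [0, 0, 0], 1],
    [[-0.012, -0.004, 0.277], [0, 0, 0], 1],
    [[-0.012, -0.004, 0.277], [0, 0, 0], 1],
    [[-0.012, -0.004, 0.277], [0, 0, 0], 1],
  ],
)

```text
clock: 3.9
tool_pos: [0.4353, -0.204, 0.0851]
orientation: [[0.026, 1.0, 0.003], [1.0, -0.026, -0.001], [-0.001, 0.003, -1.0]]
wrist_force: [-1.0, 0.6, 7.2]
grip_width: 0.0355
```

jog_arm(
  plan=[
    [[0, 0, -0.05], [0, 0, 0], 1],
    [[0, 0, -0.15], [0, 0, 0], 1],
    [[0, 0, -0.28], [0, 0, 0], 1],
    [[0, 0, -0.4], [0, 0, 0], 1],
    [[0, 0, -0.52], [0, 0, 0], 1],
    [[0, 0, -0.6], [0, 0, 0], 1],
    [[0, 0, -0.62], [0, 0, 0], 1],
    [[0, 0, -0.62], [0, 0, 0], 1],
  ],
)

```text
clock: 4.57
tool_pos: [0.4352, -0.2039, 0.2715]
orientation: [[0.026, 1.0, 0.004], [1.0, -0.026, -0.001], [-0.001, 0.004, -1.0]]
wrist_force: [0.3, 0.4, -3.3]
grip_width: 0.0356
```

jog_arm(
  plan=[
    [[0.05, 0.036, 0], [0, 0, 0], 1],
    [[0.14, 0.1, 0], [0, 0, 0], 1],
    [[0.25, 0.18, 0], [0, 0, 0], 1],
    [[0.36, 0.26, 0], [0, 0, 0], 1],
    [[0.47, 0.34, 0], [0, 0, 0], 1],
    [[0.58, 0.42, 0], [0, 0, 0], 1],
    [[0.69, 0.5, 0], [0, 0, 0], 1],
    [[0.8, 0.58, 0], [0, 0, 0], 1],
    [[0.9, 0.65, 0], [0, 0, 0], 1],
    [[0.95, 0.69, 0], [0, 0, 0], 1],
    [[0.965, 0.697, 0], [0, 0, 0], 1],
    [[0.965, 0.697, 0], [0, 0, 0], 1],
  ],
)

```text
clock: 5.57
tool_pos: [0.6494, 0.0827, 0.2659]
orientation: [[0.022, 1.0, -0.005], [1.0, -0.022, -0.0], [-0.0, -0.005, -1.0]]
wrist_force: [0.1, -0.6, -2.3]
grip_width: 0.0351
```

Run:
```python
from bench import *
import cv2
from h import *
s=sense();print(s["clock"],s["tool_pos"],s["grip_width"],s["wrist_force"],s["orientation"])
for n in("top","wrist"):
    c=read_camera(n);f=c["frame"][:,:,::-1]
    cv2.imwrite(f"pics/{n}2.png",f);np.savez(n+"2.npz",**c)
```

```text
5.5667 [0.64937942 0.08268727 0.2658744 ] 0.03511636949176551 [ 0.08107254 -0.61353709 -2.27796539] [[ 2.22463094e-02  9.99737853e-01 -5.41546970e-03]
 [ 9.99752477e-01 -2.22475826e-02 -1.74972295e-04]
 [-2.95407536e-04 -5.41023675e-03 -9.99985321e-01]]
```

View pics/wrist2.png

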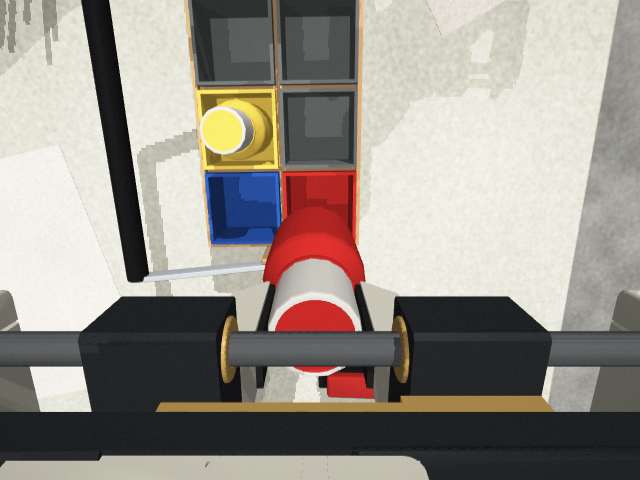

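The wrist view shows the red bottle held upright, disc centre about (315,333), with the blue cup at (244,208) and yellow at (238,130). I'll cross-check the cup and disc positions.

Run:
```python
from h import *
np.set_printoptions(precision=4,suppress=True)
c=dict(np.load("wrist2.npz"))
_,m=blobs(c,(105,90,30),(130,255,255),(190,150,295,250))
def corners(m,z,name):
    k=max(cv2.findContours(m,0,1)[0],key=cv2.contourArea);P=np.array([plane(c,p,z)[:2] for p in k[:,0,:].astype(float)],np.float32)
    r=cv2.minAreaRect(P);print(name,r)
corners(m,.064,"blue")
_,m=blobs(c,(20,90,30),(33,255,255),(190,80,280,172));corners(m,.064,"yel")
h=cv2.cvtColor(c["frame"],cv2.COLOR_RGB2HSV)
_,m=blobs(c,(0,110,50),(8,255,255),(265,280,370,375))
k=max(cv2.findContours(m,0,1)[0],key=cv2.contourArea);e=cv2.fitEllipse(k);print("disc",e,plane(c,e[0],.299), plane(c,(315,332),.299))
_,m=blobs(c,(0,110,50),(8,255,255),(283,165,370,208));p=np.argwhere(m)[:,::-1]
print("red cup top-left/right px",p[p[:,1]<p[:,1].min()+3].min(0),p[p[:,1]<p[:,1].min()+3].max(0))
for q in (p[p[:,1]<p[:,1].min()+3].min(0),p[p[:,1]<p[:,1].min()+3].max(0)): print(plane(c,q,.064))
```

```text
blue ((0.5798640847206116, 0.08357343822717667), (0.0688256099820137, 0.06971734762191772), 88.76513671875)
yel ((0.580592691898346, 0.15557120740413666), (0.06945087760686874, 0.07028087973594666), 89.4146499633789)
disc ((314.7911376953125, 317.2349548339844), (31.628957748413086, 84.51422119140625), 89.84596252441406) [0.6491 0.0912 0.299 ] [0.649  0.0853 0.299 ]
red cup top-left/right px [283 170] [356 172]
[0.6191 0.1189 0.064 ]
[0.6866 0.1156 0.064 ]
```

jog_arm(
  plan=[
    [[-0.009, 0.009, 0.05], [0, 0, 0], 1],
    [[-0.009, 0.009, 0.13], [0, 0, 0], 1],
    [[-0.009, 0.009, 0.22], [0, 0, 0], 1],
    [[-0.009, 0.009, 0.3], [0, 0, 0], 1],
    [[-0.009, 0.009, 0.35], [0, 0, 0], 1],
    [[-0.009, 0.009, 0.38], [0, 0, 0], 1],
    [[-0.009, 0.009, 0.38], [0, 0, 0], 1],
    [[-0.009, 0.009, 0.38], [0, 0, 0], 1],
  ],
)

```text
clock: 6.33
tool_pos: [0.653, 0.0763, 0.1558]
orientation: [[0.027, 1.0, -0.0], [1.0, -0.027, -0.001], [-0.001, -0.0, -1.0]]
wrist_force: [0.2, 0.5, -1.7]
grip_width: 0.0354
```

jog_arm(
  plan=[
    [[0.012, -0.003, 0], [0, 0, 0], 1],
    [[0.012, -0.003, 0], [0, 0, 0], 1],
    [[0.012, -0.003, 0.03], [0, 0, 0], 1],
    [[0.012, -0.003, 0.07], [0, 0, 0], 1],
    [[0.012, -0.003, 0.11], [0, 0, 0], 1],
    [[0.012, -0.003, 0.14], [0, 0, 0], 1],
    [[0.012, -0.003, 0.14], [0, 0, 0], 1],
    [[0.012, -0.003, 0.14], [0, 0, 0], 1],
  ],
)

```text
clock: 7.0
tool_pos: [0.6513, 0.0811, 0.112]
orientation: [[0.026, 1.0, -0.003], [1.0, -0.026, -0.001], [-0.001, -0.003, -1.0]]
wrist_force: [0.7, 0.6, -2.1]
grip_width: 0.0352
```

jog_arm(
  plan=[
    [[0, 0, 0.025], [0, 0, 0], 1],
    [[0, 0, 0.045], [0, 0, 0], 1],
    [[0, 0, 0.058], [0, 0, 0], 1],
    [[0, 0, 0.062], [0, 0, 0], 1],
    [[0, 0, 0.062], [0, 0, 0], 1],
    [[0, 0, 0.062], [0, 0, 0], 1],
  ],
)

```text
clock: 7.5
tool_pos: [0.6525, 0.0813, 0.0951]
orientation: [[0.026, 1.0, 0.0], [1.0, -0.026, -0.0], [0.0, 0.0, -1.0]]
wrist_force: [0.0, -0.0, -2.5]
grip_width: 0.0357
```

jog_arm(
  plan=[
    [[0, 0, 0.006], [0, 0, 0], 1],
    [[0, 0, 0.009], [0, 0, 0], 1],
    [[0, 0, 0.011], [0, 0, 0], 1],
    [[0, 0, 0.011], [0, 0, 0], 1],
    [[0, 0, 0.011], [0, 0, 0], 1],
  ],
)

```text
clock: 7.92
tool_pos: [0.6526, 0.0815, 0.0923]
orientation: [[0.026, 1.0, 0.001], [1.0, -0.026, 0.0], [0.0, 0.001, -1.0]]
wrist_force: [-1.1, -0.5, 1.4]
grip_width: 0.0355
```

The wrist force went from −2.5 to +1.4 N at the expected height, so the bottle is on the cup floor. Release and retreat.

jog_arm(
  plan=[
    [[0, 0, 0.003], [0, 0, 0], -0.2],
    [[0, 0, 0.003], [0, 0, 0], -0.2],
    [[0, 0, 0.003], [0, 0, 0], -0.2],
    [[0, 0, 0.003], [0, 0, 0], -0.2],
    [[0, 0, -0.05], [0, 0, 0], -0.2],
    [[0, 0, -0.12], [0, 0, 0], -0.2],
    [[0, 0, -0.24], [0, 0, 0], -0.2],
    [[0, 0, -0.36], [0, 0, 0], -0.2],
    [[0, 0, -0.48], [0, 0, 0], -0.2],
    [[0, 0, -0.58], [0, 0, 0], -0.2],
    [[0, 0, -0.6], [0, 0, 0], -0.2],
    [[0, 0, -0.6], [0, 0, 0], -0.2],
  ],
)

```text
clock: 8.92
tool_pos: [0.6544, 0.0815, 0.2754]
orientation: [[0.026, 1.0, 0.007], [1.0, -0.026, 0.001], [0.001, 0.007, -1.0]]
wrist_force: [0.8, -0.3, -0.6]
grip_width: 0.0553
```

jog_arm(
  plan=[
    [[-0.683, -0.183, 0], [0, 0, 0], -0.2],
    [[-0.683, -0.183, 0], [0, 0, 0], -0.2],
    [[-0.683, -0.183, 0], [0, 0, 0], -0.2],
    [[-0.683, -0.183, 0], [0, 0, 0], -0.2],
    [[-0.683, -0.183, 0], [0, 0, 0], -0.2],
    [[-0.683, -0.183, 0], [0, 0, 0], -0.2],
    [[-0.683, -0.183, 0], [0, 0, 0], -0.2],
  ],
)

```text
clock: 9.5
tool_pos: [0.5899, -0.127, 0.2699]
orientation: [[0.033, 0.999, -0.003], [0.999, -0.033, -0.001], [-0.002, -0.003, -1.0]]
wrist_force: [-0.6, 0.4, -0.2]
grip_width: 0.0551
```

jog_arm(
  plan=[
    [[-0.683, -0.183, 0.2], [0, 0, 0], -0.2],
    [[-0.683, -0.183, 0.2], [0, 0, 0], -0.2],
    [[-0.683, -0.183, 0.2], [0, 0, 0], -0.2],
    [[-0.683, -0.183, 0.2], [0, 0, 0], -0.2],
    [[-0.683, -0.183, 0.2], [0, 0, 0], -0.2],
    [[-0.683, -0.183, 0.2], [0, 0, 0], -0.2],
    [[-0.683, -0.183, 0.2], [0, 0, 0], -0.2],
    [[-0.683, -0.183, 0.2], [0, 0, 0], -0.2],
    [[-0.683, -0.183, 0.2], [0, 0, 0], -0.2],
    [[-0.683, -0.183, 0.2], [0, 0, 0], -0.2],
  ],
)

```text
clock: 10.33
tool_pos: [0.5338, -0.3226, 0.2116]
orientation: [[0.022, 1.0, 0.0], [1.0, -0.022, 0.001], [0.001, 0.0, -1.0]]
wrist_force: [-0.0, -0.1, 0.8]
grip_width: 0.0548
```

```bash
python3 - <<'E'
from bench import *
import cv2
from h import *
np.set_printoptions(precision=4,suppress=True)
c=read_camera("wrist");cv2.imwrite("pics/w3.png",c["frame"][:,:,::-1])
b,_=blobs(c,(105,110,50),(130,255,255),None,200)
for st,ce in b: print(st,ce,plane(c,ce,.118))
c=read_camera("top");cv2.imwrite("pics/top3.png",c["frame"][:,:,::-1]);np.savez("top3.npz",**c)
s=sense();print(s["clock"],s["tool_pos"],s["grip_width"])
b,_=blobs(c,(0,110,50),(8,255,255),(300,180,340,220),5);print(b)
E
python3 -c "
import cv2,numpy as np
a=cv2.imread('pics/w3.png');b=cv2.imread('pics/top3.png')[165:300,230:410]
b=cv2.resize(b,(560,420),interpolation=cv2.INTER_CUBIC);a=cv2.resize(a,(240,180));o=np.zeros((420,800,3),np.uint8);o[:,:560]=b;o[:180,560:]=a;cv2.imwrite('pics/c3.png',o)"
```

```text
[284, 186, 62, 57, 1622] [314.2, 208.1] [ 0.5335 -0.2978  0.118 ]
[293, 226, 44, 42, 1396] [314.4, 246.6] [ 0.5331 -0.3245  0.118 ]
10.4333 [ 0.5335 -0.3233  0.2119] 0.05524167041184437
[([305, 187, 27, 27, 591], [317.7, 201.0])]
```

View pics/c3.png

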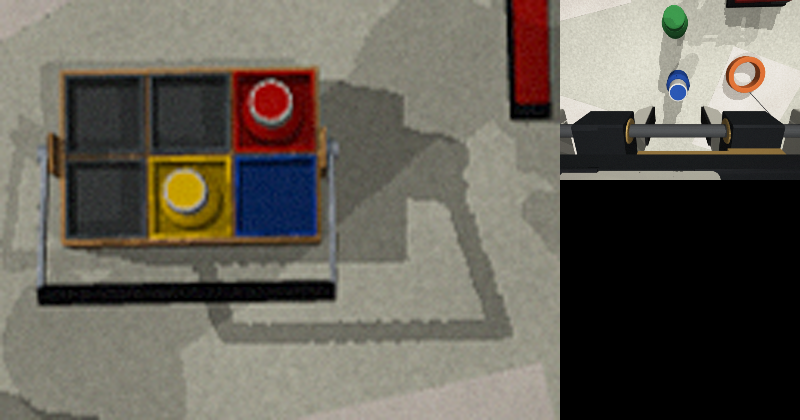

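The red bottle stands upright in the red cup (cap at crop 270,102). The wrist inset confirms blue is ahead, at (0.533,-0.3245).

jog_arm(
  plan=[
    [[-0.003, 0, 0.12], [0, 0, 0], -0.2],
    [[-0.003, 0, 0.24], [0, 0, 0], -0.2],
    [[-0.003, 0, 0.34], [0, 0, 0], -0.2],
    [[-0.003, 0, 0.41], [0, 0, 0], -0.2],
    [[-0.003, 0, 0.425], [0, 0, 0], -0.2],
    [[-0.003, 0, 0.425], [0, 0, 0], -0.2],
    [[-0.003, 0, 0.425], [0, 0, 0], -0.2],
    [[-0.003, 0, 0.425], [0, 0, 0], 1],
    [[-0.003, 0, 0.425], [0, 0, 0], 1],
    [[-0.003, 0, 0.425], [0, 0, 0], 1],
    [[-0.003, 0, 0.425], [0, 0, 0], 1],
    [[-0.003, 0, 0.425], [0, 0, 0], 1],
  ],
)

```text
clock: 11.43
tool_pos: [0.5332, -0.3269, 0.0856]
orientation: [[0.026, 1.0, 0.002], [1.0, -0.026, -0.001], [-0.001, 0.002, -1.0]]
wrist_force: [0.5, 0.4, 5.5]
grip_width: 0.0352
```

jog_arm(
  plan=[
    [[0, 0, -0.05], [0, 0, 0], 1],
    [[0, 0, -0.15], [0, 0, 0], 1],
    [[0, 0, -0.28], [0, 0, 0], 1],
    [[0, 0, -0.4], [0, 0, 0], 1],
    [[0, 0, -0.52], [0, 0, 0], 1],
    [[0, 0, -0.6], [0, 0, 0], 1],
    [[0, 0, -0.62], [0, 0, 0], 1],
    [[0, 0, -0.62], [0, 0, 0], 1],
  ],
)

```text
clock: 12.1
tool_pos: [0.5328, -0.3269, 0.2718]
orientation: [[0.026, 1.0, 0.003], [1.0, -0.026, -0.001], [-0.001, 0.003, -1.0]]
wrist_force: [-0.6, -0.8, -3.5]
grip_width: 0.0352
```

jog_arm(
  plan=[
    [[0.05, 0.004, 0], [0, 0, 0], 1],
    [[0.14, 0.012, 0], [0, 0, 0], 1],
    [[0.26, 0.023, 0], [0, 0, 0], 1],
    [[0.38, 0.033, 0], [0, 0, 0], 1],
    [[0.5, 0.044, 0], [0, 0, 0], 1],
    [[0.62, 0.054, 0], [0, 0, 0], 1],
    [[0.72, 0.062, 0], [0, 0, 0], 1],
    [[0.78, 0.068, 0], [0, 0, 0], 1],
    [[0.8, 0.07, 0], [0, 0, 0], 1],
  ],
)

```text
clock: 12.85
tool_pos: [0.5579, -0.0814, 0.2667]
orientation: [[0.019, 1.0, -0.006], [1.0, -0.019, 0.003], [0.003, -0.006, -1.0]]
wrist_force: [-0.6, 0.2, -2.8]
grip_width: 0.0354
```

jog_arm(
  plan=[
    [[0.05, 0.004, 0], [0, 0, 0], 1],
    [[0.14, 0.012, 0], [0, 0, 0], 1],
    [[0.26, 0.023, 0], [0, 0, 0], 1],
    [[0.38, 0.033, 0], [0, 0, 0], 1],
    [[0.48, 0.042, 0], [0, 0, 0], 1],
    [[0.54, 0.047, 0], [0, 0, 0], 1],
    [[0.563, 0.049, 0], [0, 0, 0], 1],
    [[0.563, 0.049, 0], [0, 0, 0], 1],
    [[0.563, 0.049, 0], [0, 0, 0], 1],
  ],
)

```text
clock: 13.6
tool_pos: [0.5776, 0.0792, 0.2686]
orientation: [[0.027, 1.0, -0.003], [1.0, -0.027, -0.002], [-0.002, -0.003, -1.0]]
wrist_force: [-0.3, -0.6, -2.6]
grip_width: 0.035
```

Run:
```python
from bench import *
from h import *
np.set_printoptions(precision=4,suppress=True)
c=read_camera("wrist");cv2.imwrite("pics/w4.png",c["frame"][:,:,::-1])
s=sense();print(s["clock"],s["tool_pos"],s["grip_width"],s["wrist_force"]);z=s["tool_pos"][2]+.118-.0856
b,_=blobs(c,(105,110,50),(130,255,255),None,100)
for st,ce in b: print(st,ce,plane(c,ce,z)[:2])
```

```text
13.65 [0.5779 0.0784 0.269 ] 0.03535383723814228 [-0.6376  0.2362 -3.0776]
[264, 168, 102, 126, 7976] [316.1, 222.8] [0.5789 0.1249]
[275, 301, 79, 30, 1795] [314.1, 318.0] [0.5773 0.0901]
[293, 366, 43, 7, 229] [314.3, 368.4] [0.5769 0.0693]
```

View pics/w4.png

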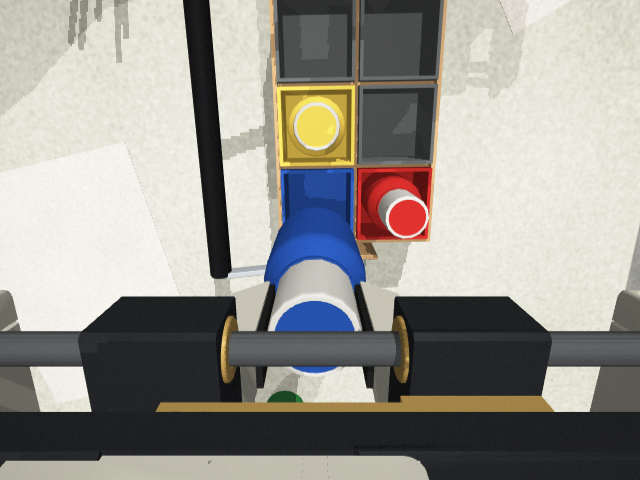

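Red is upright in its cup at (405,215). The held blue bottle's disc centre is about (314,336), roughly 3–4 mm in +y from the TCP. It lines up with the blue cup.

jog_arm(
  plan=[
    [[0.005, 0.004, 0.05], [0, 0, 0], 1],
    [[0.005, 0.004, 0.13], [0, 0, 0], 1],
    [[0.005, 0.004, 0.22], [0, 0, 0], 1],
    [[0.005, 0.004, 0.3], [0, 0, 0], 1],
    [[0.005, 0.004, 0.35], [0, 0, 0], 1],
    [[0.005, 0.004, 0.375], [0, 0, 0], 1],
    [[0.005, 0.004, 0.375], [0, 0, 0], 1],
    [[0.005, 0.004, 0.375], [0, 0, 0], 1],
  ],
)

```text
clock: 14.32
tool_pos: [0.5799, 0.0814, 0.158]
orientation: [[0.028, 1.0, 0.0], [1.0, -0.028, -0.001], [-0.001, 0.0, -1.0]]
wrist_force: [0.0, 0.4, -2.8]
grip_width: 0.0355
```

jog_arm(
  plan=[
    [[-0.004, -0.002, 0], [0, 0, 0], 1],
    [[-0.004, -0.002, 0.03], [0, 0, 0], 1],
    [[-0.004, -0.002, 0.07], [0, 0, 0], 1],
    [[-0.004, -0.002, 0.11], [0, 0, 0], 1],
    [[-0.004, -0.002, 0.14], [0, 0, 0], 1],
    [[-0.004, -0.002, 0.15], [0, 0, 0], 1],
    [[-0.004, -0.002, 0.15], [0, 0, 0], 1],
  ],
)

```text
clock: 14.9
tool_pos: [0.5775, 0.0816, 0.1109]
orientation: [[0.025, 1.0, -0.003], [1.0, -0.025, -0.001], [-0.001, -0.003, -1.0]]
wrist_force: [-0.2, -0.3, -3.5]
grip_width: 0.0355
```

jog_arm(
  plan=[
    [[0, 0, 0.02], [0, 0, 0], 1],
    [[0, 0, 0.04], [0, 0, 0], 1],
    [[0, 0, 0.05], [0, 0, 0], 1],
    [[0, 0, 0.055], [0, 0, 0], 1],
    [[0, 0, 0.055], [0, 0, 0], 1],
    [[0, 0, 0.055], [0, 0, 0], 1],
  ],
)

```text
clock: 15.4
tool_pos: [0.579, 0.0817, 0.0963]
orientation: [[0.026, 1.0, 0.0], [1.0, -0.026, 0.0], [0.0, 0.0, -1.0]]
wrist_force: [0.3, 0.0, -2.5]
grip_width: 0.0354
```

Expect contact at about 0.0926.

jog_arm(
  plan=[
    [[0, 0, 0.006], [0, 0, 0], 1],
    [[0, 0, 0.01], [0, 0, 0], 1],
    [[0, 0, 0.0135], [0, 0, 0], 1],
    [[0, 0, 0.0135], [0, 0, 0], 1],
    [[0, 0, 0.0135], [0, 0, 0], 1],
  ],
)

```text
clock: 15.82
tool_pos: [0.5791, 0.0818, 0.0926]
orientation: [[0.026, 1.0, 0.0], [1.0, -0.026, 0.0], [0.0, 0.0, -1.0]]
wrist_force: [-0.2, 0.0, 0.7]
grip_width: 0.0354
```

jog_arm(
  plan=[
    [[0, 0, 0.003], [0, 0, 0], -0.2],
    [[0, 0, 0.003], [0, 0, 0], -0.2],
    [[0, 0, 0.003], [0, 0, 0], -0.2],
    [[0, 0, 0.003], [0, 0, 0], -0.2],
    [[0, 0, -0.05], [0, 0, 0], -0.2],
    [[0, 0, -0.12], [0, 0, 0], -0.2],
    [[0, 0, -0.24], [0, 0, 0], -0.2],
    [[0, 0, -0.36], [0, 0, 0], -0.2],
    [[0, 0, -0.48], [0, 0, 0], -0.2],
    [[0, 0, -0.52], [0, 0, 0], -0.2],
    [[0, 0, -0.52], [0, 0, 0], -0.2],
  ],
)

```text
clock: 16.73
tool_pos: [0.5816, 0.0822, 0.2528]
orientation: [[0.026, 1.0, 0.008], [1.0, -0.026, 0.002], [0.002, 0.008, -1.0]]
wrist_force: [0.4, 0.4, 0.1]
grip_width: 0.055
```

jog_arm(
  plan=[
    [[0.06, -0.07, 0.05], [0, 0, 0], -0.2],
    [[0.12, -0.15, 0.1], [0, 0, 0], -0.2],
    [[0.18, -0.22, 0.15], [0, 0, 0], -0.2],
    [[0.246, -0.292, 0.18], [0, 0, 0], -0.2],
    [[0.246, -0.292, 0.18], [0, 0, 0], -0.2],
    [[0.246, -0.292, 0.18], [0, 0, 0], -0.2],
    [[0.246, -0.292, 0.18], [0, 0, 0], -0.2],
  ],
)

```text
clock: 17.32
tool_pos: [0.4931, 0.1573, 0.1934]
orientation: [[0.025, 1.0, -0.001], [1.0, -0.025, -0.001], [-0.001, -0.001, -1.0]]
wrist_force: [1.2, 0.1, 0.8]
grip_width: 0.0549
```

Run:
```python
from bench import *
from h import *
np.set_printoptions(precision=4,suppress=True)
c=read_camera("wrist");cv2.imwrite("pics/w5.png",c["frame"][:,:,::-1])
s=sense();print(s["clock"],s["tool_pos"],s["grip_width"])
g=cv2.cvtColor(c["frame"],cv2.COLOR_RGB2GRAY)
for r in range(120,300,20):
    k=np.where(g[r,230:400]<45)[0]+230
    if len(k): u=(k.min()+k.max())/2;print(r,k.min(),k.max(),len(k),plane(c,(u,r),.117)[:2],(k.max()-k.min()+1)*np.linalg.norm(plane(c,(u+1,r),.117)-plane(c,(u,r),.117)))
t=read_camera("top");np.savez("top5.npz",**t);cv2.imwrite("pics/top5.png",t["frame"][:,:,::-1])
```

```text
17.3667 [0.4938 0.1569 0.1939] 0.05522615512917916
120 304 333 30 [0.4966 0.2372] 0.017355904559595396
140 305 333 29 [0.4967 0.226 ] 0.01701687458234735
160 305 333 29 [0.4965 0.2145] 0.017263379598256294
180 305 333 29 [0.4962 0.2026] 0.01751713139687188
200 306 333 28 [0.4963 0.1904] 0.01716533463743937
220 306 333 28 [0.496  0.1778] 0.01742528646255921
240 307 333 27 [0.4961 0.1648] 0.017061260499384803
260 307 333 27 [0.4958 0.1515] 0.01732770547003517
280 308 399 40 [0.5174 0.1372] 0.0599619395677649
```

View pics/w5.png

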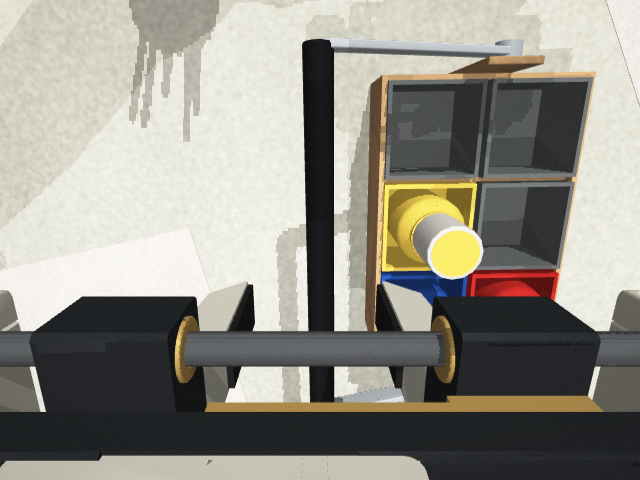

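The bar runs at columns 305–333. That puts it at x = 0.496 with 17.3 mm width (18 expected), so z ≈ 0.117 holds. Descend and grip.

jog_arm(
  plan=[
    [[0, 0.007, 0.08], [0, 0, 0], -0.2],
    [[0, 0.007, 0.16], [0, 0, 0], -0.2],
    [[0, 0.007, 0.24], [0, 0, 0], -0.2],
    [[0, 0.007, 0.3], [0, 0, 0], -0.2],
    [[0, 0.007, 0.32], [0, 0, 0], -0.2],
    [[0, 0.007, 0.32], [0, 0, 0], -0.2],
    [[0, 0.007, 0.32], [0, 0, 0], -0.2],
  ],
)

```text
clock: 18.0
tool_pos: [0.4961, 0.1572, 0.0986]
orientation: [[0.027, 1.0, 0.0], [1.0, -0.027, -0.0], [-0.0, 0.0, -1.0]]
wrist_force: [0.8, 0.2, -0.2]
grip_width: 0.0552
```

jog_arm(
  plan=[
    [[0, 0, 0], [0, 0, 0], 0.3],
    [[0, 0, 0], [0, 0, 0], 0.5],
    [[0, 0, 0], [0, 0, 0], 1],
    [[0, 0, 0], [0, 0, 0], 1],
    [[0, 0, 0], [0, 0, 0], 1],
    [[0, 0, 0], [0, 0, 0], 1],
  ],
)

```text
clock: 18.5
tool_pos: [0.4955, 0.1578, 0.0985]
orientation: [[0.025, 1.0, 0.001], [1.0, -0.025, 0.0], [0.0, 0.001, -1.0]]
wrist_force: [4.2, -0.2, -1.2]
grip_width: 0.0197
```

jog_arm(
  plan=[
    [[0, 0.0115, -0.0366], [0, 0, 0], 1],
    [[0, 0.0277, -0.075], [0, 0, 0], 1],
    [[0, 0.0477, -0.1115], [0, 0, 0], 1],
    [[0, 0.0712, -0.1459], [0, 0, 0], 1],
    [[0, 0.0712, -0.1459], [0, 0, 0], 1],
  ],
)

```text
clock: 18.92
tool_pos: [0.5166, 0.1575, 0.1428]
orientation: [[0.026, 1.0, -0.001], [1.0, -0.026, 0.0], [0.0, -0.001, -1.0]]
wrist_force: [-3.9, 0.9, 3.8]
grip_width: 0.017
```

jog_arm(
  plan=[
    [[0, 0.0268, -0.0319], [0, 0, 0], 1],
    [[0, 0.0567, -0.0609], [0, 0, 0], 1],
    [[0, 0.0894, -0.0868], [0, 0, 0], 1],
    [[0, 0.1244, -0.1093], [0, 0, 0], 1],
    [[0, 0.1615, -0.1282], [0, 0, 0], 1],
    [[0, 0.2004, -0.1433], [0, 0, 0], 1],
    [[0, 0.2405, -0.1544], [0, 0, 0], 1],
    [[0, 0.2815, -0.1615], [0, 0, 0], 1],
    [[0, 0.2815, -0.1615], [0, 0, 0], 1],
    [[0, 0.2815, -0.1615], [0, 0, 0], 1],
  ],
)

```text
clock: 19.75
tool_pos: [0.6019, 0.1561, 0.1912]
orientation: [[0.025, 1.0, 0.002], [1.0, -0.025, 0.001], [0.002, 0.002, -1.0]]
wrist_force: [0.2, 1.0, 6.5]
grip_width: 0.0171
```

Run:
```python
from bench import *
from h import *
c=read_camera("scene");cv2.imwrite("pics/s6.png",c["frame"][:,:,::-1]);np.savez("s6.npz",**c)
i=cv2.resize(c["frame"][120:350,180:480,::-1],None,fx=2.5,fy=2.5,interpolation=cv2.INTER_CUBIC);cv2.imwrite("pics/s6c.png",i)
s=sense();print(s["clock"],s["tool_pos"],s["grip_width"],s["wrist_force"])
```

```text
19.8 [0.60178376 0.15612017 0.19118915] 0.016674488144122063 [0.54780729 1.17857393 5.43772601]
```

View pics/s6c.png

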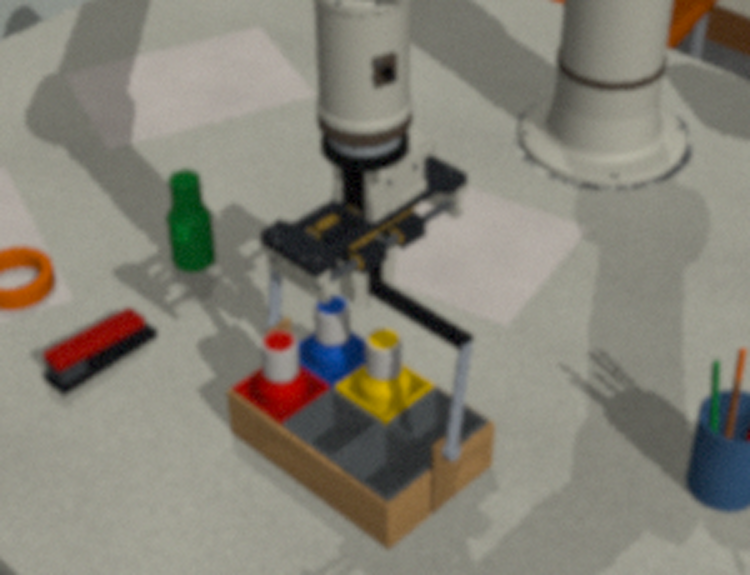

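The handle is nearly up and both bottles are upright in their cups, with red, blue and yellow caps at crop (280,345), (330,310) and (383,345). Next is the last bit to vertical.

jog_arm(
  plan=[
    [[0, 0.025, -0.002], [0, 0, 0], 1],
    [[0, 0.05, -0.003], [0, 0, 0], 1],
    [[0, 0.05, -0.003], [0, 0, 0], 1],
    [[0, 0.05, -0.003], [0, 0, 0], 1],
    [[0, 0.05, -0.003], [0, 0, 0], 1],
  ],
)

```text
clock: 20.22
tool_pos: [0.6156, 0.1559, 0.1913]
orientation: [[0.024, 1.0, -0.0], [1.0, -0.024, 0.001], [0.001, -0.0, -1.0]]
wrist_force: [-1.9, 3.4, 3.0]
grip_width: 0.017
```

Run:
```python
from bench import *
from h import *
np.set_printoptions(precision=4,suppress=True)
s=sense();print(s["clock"],s["tool_pos"],s["grip_width"],s["wrist_force"])
```

```text
20.2167 [0.6156 0.1559 0.1913] 0.017026028943489747 [-1.9117  3.4307  3.0415]
```

jog_arm(
  plan=[
    [[0, 0.004, 0], [0, 0, 0], 1],
    [[0, 0.004, 0], [0, 0, 0], 1],
    [[0, 0.004, 0], [0, 0, 0], -0.2],
    [[0, 0.004, 0], [0, 0, 0], -0.2],
    [[0, 0.004, 0], [0, 0, 0], -0.2],
    [[0, 0.004, 0], [0, 0, 0], -0.2],
    [[0, 0.004, -0.06], [0, 0, 0], -0.2],
    [[0, 0.004, -0.14], [0, 0, 0], -0.2],
    [[0, 0.004, -0.24], [0, 0, 0], -0.2],
    [[0, 0.004, -0.34], [0, 0, 0], -0.2],
    [[0, 0.004, -0.34], [0, 0, 0], -0.2],
  ],
)

```text
clock: 21.13
tool_pos: [0.621, 0.1547, 0.3004]
orientation: [[0.027, 1.0, 0.011], [1.0, -0.027, 0.003], [0.003, 0.011, -1.0]]
wrist_force: [1.8, 0.5, 1.1]
grip_width: 0.0548
```

jog_arm(
  plan=[
    [[-0.12, -0.12, 0], [0, 0, 0], -0.2],
    [[-0.24, -0.24, 0], [0, 0, 0], -0.2],
    [[-0.35, -0.35, 0], [0, 0, 0], -0.2],
    [[-0.47, -0.47, 0], [0, 0, 0], -0.2],
    [[-0.58, -0.56, 0], [0, 0, 0], -0.2],
    [[-0.7, -0.56, 0], [0, 0, 0], -0.2],
    [[-0.8, -0.56, 0], [0, 0, 0], -0.2],
    [[-0.9, -0.56, 0], [0, 0, 0], -0.2],
    [[-1, -0.56, 0], [0, 0, 0], -0.2],
    [[-1, -0.56, 0], [0, 0, 0], -0.2],
    [[-1, -0.56, 0], [0, 0, 0], -0.2],
  ],
)

```text
clock: 22.05
tool_pos: [0.4413, -0.1433, 0.2933]
orientation: [[0.031, 1.0, 0.001], [1.0, -0.031, -0.0], [-0.0, 0.001, -1.0]]
wrist_force: [0.2, 1.4, 0.3]
grip_width: 0.055
```

Run:
```python
from bench import *
from h import *
np.set_printoptions(precision=4,suppress=True)
s=sense();print(s["clock"],s["tool_pos"],s["wrist_force"])
o=np.zeros((560,800,3),np.uint8)
for n,sl,x in(("top",(slice(150,290),slice(220,360)),0),("scene",(slice(190,350),slice(250,410)),400)):
    c=read_camera(n);np.savez(n+"7.npz",**c);f=c["frame"][:,:,::-1];cv2.imwrite(f"pics/{n}7.png",f)
    o[:400,x:x+400]=cv2.resize(f[sl],(400,400),interpolation=cv2.INTER_CUBIC)
cv2.imwrite("pics/c7.png",o[:400])
```

```text
22.05 [ 0.4413 -0.1433  0.2933] [0.1894 1.4479 0.2984]
```

View pics/c7.png

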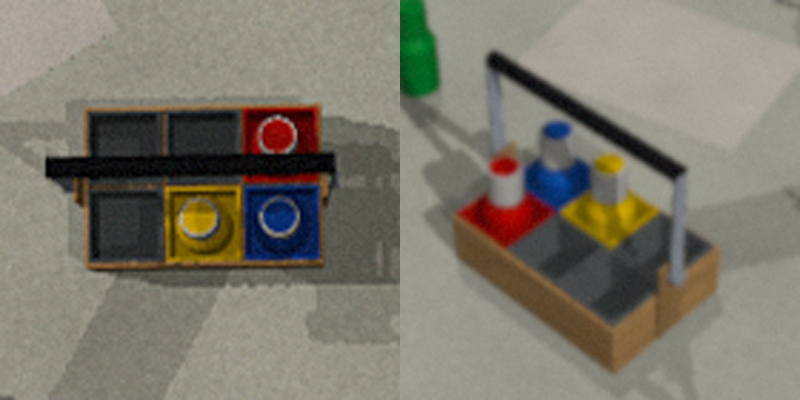

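Both bottles stand in their cups, and the bar lies over the caddy's midline (top crop, row 166). I'll measure its angle.

Run:
```python
from h import *
np.set_printoptions(precision=4,suppress=True)
t=dict(np.load("top7.npz"));s=dict(np.load("scene7.npz"))
def axis(m):
    k=max(cv2.findContours(m,0,1)[0],key=cv2.contourArea);r=cv2.minAreaRect(k);b=cv2.boxPoints(r)
    i=np.argsort(b[:,0]);return (b[i[0]]+b[i[1]])/2,(b[i[2]]+b[i[3]])/2,r[1]
a,b,w=axis(blobs(t,(0,0,0),(180,255,35),(230,203,342,214))[1]);c,d,w2=axis(blobs(s,(0,0,0),(180,255,35),(280,205,370,265))[1])
print(a,b,w,c,d,w2);u=(a+b)/2
print("tri",tri(t,u,s,(c+d)/2),"plane .21",plane(t,u,.21),"scene .21",plane(s,(c+d)/2,.21))
# wood rim rows: near/far edges of the caddy at z=.06
_,m=blobs(t,(8,60,60),(20,200,255),(250,180,332,250));v=np.argwhere(m)[:,::-1].astype(float)
print(cv2.minAreaRect(np.array([plane(t,p,.06)[:2] for p in v],np.float32)))
# cups again
for lo,hi in(((0,110,40),(8,255,255)),((105,110,40),(130,255,255)),((20,120,60),(33,255,255))):
    _,m=blobs(t,lo,hi,(245,180,340,250));k=max(cv2.findContours(m,0,1)[0],key=cv2.contourArea)
    r=cv2.minAreaRect(np.array([plane(t,p,.064)[:2] for p in k[:,0].astype(float)],np.float32));print(r)
```

```text
[236.  207.5] [336.  207.5] (9.0, 100.0) [285.921 213.129] [361.2167 259.278 ] (88.31299591064453, 4.70305871963501)
tri (array([0.6152, 0.1573, 0.2074]), np.float64(0.0024702920609857362)) plane .21 [0.6157 0.1562 0.21  ] scene .21 [0.6166 0.1605 0.21  ]
((0.615639865398407, 0.15583720803260803), (0.2166508287191391, 0.1553051620721817), 89.04542541503906)
((0.6660604476928711, 0.08281503617763519), (0.06653736531734467, 0.042854275554418564), 88.50851440429688)
((0.5793730616569519, 0.08231653273105621), (0.06632085144519806, 0.06652799993753433), 88.50184631347656)
((0.5812536478042603, 0.15654893219470978), (0.07177867740392685, 0.07189163565635681), 88.68265533447266)
```

The bar's x is 0.6157–0.6166 against a caddy centre of 0.6156–0.6177. The gap is at most about 2 mm over 125 mm, so within 1° of vertical.

```bash
python3 -c "
from bench import *
print(job_done())"
```

```text
the job is handed in; nothing more can be done
None
```

The red and blue bottles are standing upright in the cups of their own colours, and after both were in I swung the handle up and left it vertical. I handed the job in at about 22 s of the 67 s allowed, with the gripper open and well clear of everything.

- **Bottles:** I lowered each one until the wrist force changed sign, at the height expected for the cup floor, before letting go. The last top and scene pictures show both standing upright, and the yellow bottle still in its cup. I did not measure the other objects on the table again at the end.
- **Handle:** The bar's x is 0.6157–0.6166 m in the two views, and estimates of the caddy's centre run from 0.6156 to 0.6177 m. That puts it within about 1° of straight up.
- **Checks that disagreed:**
  - The two final views differ by 4 mm on where the bar's middle is along its own length, which does not affect the angle.
  - The wood outline and the cup positions put the caddy's centre about 2 mm apart.
- **Forces:** The wrist force readings after each move stayed under about 8 N.

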